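Reassemble a dive cylinder valve: indicator ring on, handwheel presented socket up

TASK

The dive cylinder valve is clamped in the vise with its spindle pointing up: slide the green indicator ring down over the spindle, without dropping or forcing it, until it sits flush on the valve's shoulder, and let go of it. Then pick up the black handwheel that lies on its side, find which end has the blind socket and turn it over so that the socket points straight up. Finish while still holding the handwheel that way, steady and at least 15 cm above the bench, ready for its spring to be dropped in; do not drop it, and leave everything else on the bench where it is.

Things in the scene. Friction and masses are not known exactly. Their poses are not given: they have to be found in the camera images.
- seat (a point): Centre of the valve's round steel shoulder (30 mm across) on which the ring must rest, 72 mm above the bench; z up along the spindle, x and y as vise. Above it rise a brass gland, 20 mm in diameter and 20 mm tall with a 3 mm cone at its top, then an 8 mm square steel spindle that ends 40 mm above the shoulder. Nothing else near it is higher than the shoulder.
- vise: Fixed blue vise, 190 by 126 mm, with the valve in it; origin on the bench right under the spindle. Jaws 80 mm wide, 62 mm tall, 20 to 54 mm from the spindle on its x and -x sides; the valve's 32 mm thick body lies along y between them, its top 66 mm high. Screw and handle reach 132 mm to -x, lower than 50 mm.
- ring: Green plastic indicator ring lying flat on the bench: 38 mm outside, 23 mm bore, 16 mm tall, about 25 g; origin at the centre of its lower face, z up along its axis. Either face may be down on the valve.
- handwheel: Black rubber eight-sided drum, 40 mm across flats, 40 mm long, about 110 g, lying on one flat with two flats upright. Origin at its middle, 20 mm above the bench as it lies. Its z axis runs along the drum and points out of the end with the blind socket, a brass-lined hole 20 mm wide, 28 mm deep; the other end is closed. At the start z is level.
- dust_cap: Bystander: yellow plastic cap, 36 mm across, 22 mm tall, origin under its centre.
- grease: Bystander: small jar with a white lid, 52 mm across, 45 mm tall, origin under its centre.
- spanner: Bystander: steel wrench, 190 mm long, lying flat along its own x, origin near its middle.
- pen: Bystander: red pen, 134 mm long, 9 mm thick, lying along its own x.
- plug: Bystander: black round plug standing on its 48 mm flange, 30 mm tall, origin under its centre.
- old_valve: Bystander: steel valve with a black handwheel, about 80 mm by 85 mm, 41 mm tall, lying on the bench.
Things that resemble listed ones, but are neither listed nor needed, are in the scene too. What is shaped like the handwheel but blue or turquoise is not meant.

How it is judged (in metres and radians):
On the way:
1. the ring sits flush on the valve's shoulder, over the spindle, and is let go (z of ring in the frame of seat below 0.003 m and horizontal distance between ring and seat below 0.004 m and angle between the z axis of ring and the z axis of seat, either way round below 0.1 rad and contact force between the fingers and ring below 0.1 N), for 0.2 s.
At the end, for the whole second after the job is handed in: The ring rests on the shoulder (within 3 mm in height, 4 mm sideways, 0.1 rad) and is not touched; the handwheel is held in the fingers, socket up within 0.2 rad of vertical, its middle over 150 mm above the bench, moving slower than 20 mm/s and not touching the vise (all of step 1 and z of ring in the frame of seat above -0.003 m and height (world z) of handwheel above 0.15 m and angle between handwheel's own z axis and vertical below 0.2 rad and contact force between the fingers and handwheel above 2 N and contact force between handwheel and vise below 0.1 N and linear speed of handwheel below 0.02 m/s); the arm keeps its last pose, push and grip.
It fails at once if a bystander is shifted by more than 20 mm (distance of any of dust_cap, grease, spanner, pen, plug, old_valve from where it was at the start of the episode above 0.02 m).
It fails at once if the ring falls freely (faster than 0.4 m/s with nothing holding it) (linear speed of ring above 0.4 m/s and contact force between the fingers and ring below 0.05 N).
It fails at once if the ring is forced onto the valve (over 45 N) (contact force between ring and vise above 45 N).
It fails at once if the handwheel is dropped (faster than 0.5 m/s with nothing holding it) (linear speed of handwheel above 0.5 m/s and contact force between the fingers and handwheel below 0.05 N).
It also fails if it takes over 72 s, if anything falls off the work surface, if the arm or the gripper's body presses on something with over 40 N, if the wrist force passes 120 N, or if a joint passes its speed limit or range.

ROBOT

A 6-joint arm with a two-finger parallel gripper is mounted at the origin on the work surface. World frame = base frame: x ahead of the robot, y to its left, z up, the work surface at z = 0. Lengths are in mm, angles in rad, forces in N, time in s.
With the tool pointing down it reaches from about 350 to 775 mm from the base axis. Payload 7.3 kg.
Tool frame: the origin (TCP) lies midway between the tips of the shut fingers; the grasp point (between the pads) lies 19 mm behind it; z points along the fingers, y is the line along which they close (so a half turn about z gives the same grasp; the last joint's range is limited). The gripper opens to 92 mm and grips with 3 to 60 N. Pads are 19 mm wide; open, the fingers measure 130 mm over their backs; the gripper's body (75 mm by 190 mm) begins 47 mm behind the grasp point.
Start: joints at [-1.484, 0.342, 1.524, -0, 1.275, -0.146], TCP at [121.14, -510.852, 226.741] pointing down, gripper open.
Joint ranges: [-2.53, 2.53], [-0.77, 2.02], [0.04, 2.7], [-1, 4.14], [0.28, 2.66], [-3.11, 3.11]. Speed limits (rad/s): [2.57, 2.57, 3.14, 3.14, 3.14, 3.14].

INTERFACE

Orientations are given as [roll, pitch, yaw] about the fixed x, y, z axes, in that order (R = Rz(yaw) Ry(pitch) Rx(roll)).
In Python, from plant import readout, vision, order, models gives the robot as it stands. The module is installed in compiled form; this text tells all that it offers.
- The arm moves only by the tool step_arm, never from a script. Its argument "series" is text: rows parted by semicolons, each of 7 numbers parted by spaces: the gripper's target within -1 to 1 (shut at 1, half-way at 0, fully open at -1), then the shift along the tool's x, y, z each as a share of 80 mm, from -1 to 1, then the turn, a rotation vector about the tool's x, y, z each as a share of 2 pi rad, from -1 to 1. In form: jaw x y z ax ay az; .... A call has 1 to 20 rows; each row is the pose to reach, as a shift and turn from the pose commanded when the call began, along the tool's axes at that moment, turning the shorter way round; what a row does not reach only later rows make up. A row lasts 1/10 s, in which the tool goes at most 50 mm and 8.59 degrees, less where a joint would pass 70% of its speed; a pose out of reach is approached as far as the arm can. A call with a number of a shift or a turn outside -1 to 1 is refused whole. A call with a gripper value outside its range is refused whole. The fingers move at their own pace and stop on an object; the grip force is fixed at half the most. Time passes only in rows, so rows that repeat a pose let the fingers close. It gives the time, the measured TCP pose, the force, the opening and the grip force at its end, in the units of the state.
- readout.get_obs(): the state, without advancing time (a new reading comes with each control period).
- vision.capture(name): name is "side" or "top" or "wrist"; returns a dict with "frame" (420x560x3 uint8, red, green, blue), "depth" (420x560 float32, mm along the optical axis (not along the pixel's ray), 0 where there is no reading), "fovy" (degrees; the focal length in pixels is half the picture's height over the tangent of half this angle, whatever the lens; pixels are square), "cx", "cy" (the principal point, pixels), "k1" (the pictures are not rectified: a ray, as slopes to the right and down, at radius r is drawn at 1 + k1 r^2 times it, then the intrinsics apply), "rvec" (rotation vector, rad) and "tvec" (3), from world to camera coordinates, as OpenCV has them; the wrist camera has in their place "mount" (4x4, takes a point from camera to tool coordinates, whose origin is the TCP and whose axes are the flange's). Camera axes: x right, y down, z forward; pixel columns grow to the right and rows downward; lengths in mm; the calibration is good to about 2 mm. A picture is of the moment at which its call begins: read the wrist's pose just before it.
- order.close_job(): hands the job in; it is judged then, once.
Trained networks look in a picture, given as the dict that the camera call returned (one of the last four; its "shot" number tells which), for a name from the list of things; names that differ only in an ending like _2 or _b are one class to them, and where a whole thing is asked for, a point or a joint stands for the part that bears it (a point fixed in the world has none). Each returns a list of dicts, best first, with "p" (0 to 1); they miss things now and then, are a little off and sometimes report something else, mostly with a low value. They report only what shows in the picture. A call takes as long as a camera call. They do not tell look-alikes from the thing itself.
- models.look_for(picture, thing): "position" ([column, row] in pixels, amid what is visible of it).
- models.pinpoint(picture, thing): "position" ([column, row] in pixels: a listed point, or the origin of a listed thing).
The state is a dict: "time": time; "joint_positions": joint angles; "dq": joint speeds; "tau": joint torques, N m; "tool_pos": TCP position; "tcp_rot": TCP orientation; "contact_force": force on the tool from outside, world axes, zero at the start; "moment": the same for the moment, N m; "grip_width": finger opening in mm; "finger_force": force on a finger pad.
Only numpy, scipy, OpenCV 4.12 (cv2) and the standard library are available. Lean on these libraries where they do the work, as an engineer would, in place of code of your own. Each camera call takes 0.05 s, during which the arm holds its last target. There are 200 camera calls.

## Working session

There is one attempt and no reset: what is moved stays moved. The work goes in short steps, Python scripts to look and compute and a tool call to move; the robot and the scene stay as the last step left them, time stands still between calls to the robot, and variables do not carry over. Pictures are saved under pics/ and viewed, at most 10 in all, crops included, and the job is handed in when it is done.

Besides the shell and the picture viewer there is one more tool, called after "Call:" as a command line: name --argument value ..., lists and objects as JSON in quotes. step_arm: Moves the arm, as the interface text tells. Shift numbers are shares of 80 mm and turn numbers shares of 2 pi rad, none past 1 either way. Its arguments: {"type":"object","properties":{"series":{"type":"string"}},"required":["series"]}

```bash
mkdir -p pics
cat > h.py <<'E'
import numpy as np, cv2
from scipy.spatial.transform import Rotation as R
from plant import readout, vision, order, models
def T_tool(o):
    T=np.eye(4);T[:3,:3]=R.from_euler('xyz',o['tcp_rot']).as_matrix();T[:3,3]=o['tool_pos'];return T
def cap(n):
    o=readout.get_obs();p=vision.capture(n)
    if n=='wrist': p['c2w']=T_tool(o)@np.array(p['mount'])
    else:
        T=np.eye(4);T[:3,:3]=cv2.Rodrigues(np.array(p['rvec'],float))[0];T[:3,3]=np.ravel(p['tvec']);p['c2w']=np.linalg.inv(T)
    return p
def save(p,n,crop=None,s=1):
    f=p['frame'][:,:,::-1]
    if crop: f=f[crop[1]:crop[3],crop[0]:crop[2]]
    cv2.imwrite('pics/'+n,cv2.resize(f,None,fx=s,fy=s,interpolation=cv2.INTER_CUBIC))
def K(p):
    f=p['frame'].shape[0]/2/np.tan(np.radians(p['fovy'])/2);return np.array([[f,0,p['cx']],[0,f,p['cy']],[0,0,1.]])
def rays(p,uv):
    k=K(p);d=(np.atleast_2d(uv)-k[:2,2])/k[0,0];s=d.copy()
    for _ in range(10): s=d/(1+p['k1']*(s**2).sum(1,keepdims=True))
    return np.c_[s,np.ones(len(s))]
def onz(p,uv,z):
    r=rays(p,uv)@p['c2w'][:3,:3].T;o=p['c2w'][:3,3];return o+r*((z-o[2])/r[:,2:])
def cloud(p):
    h,w=p['depth'].shape;vv,uu=np.mgrid[:h,:w]
    r=rays(p,np.c_[uu.ravel(),vv.ravel()])*p['depth'].reshape(-1,1)
    return (r@p['c2w'][:3,:3].T+p['c2w'][:3,3]).reshape(h,w,3)
def proj(p,X):
    c=np.linalg.inv(p['c2w']);x=np.atleast_2d(X)@c[:3,:3].T+c[:3,3];s=x[:,:2]/x[:,2:];s=s*(1+p['k1']*(s**2).sum(1,keepdims=True));k=K(p);return s*k[0,0]+k[:2,2]
E
cat > a.py <<'E'
from h import *
print(readout.get_obs())
for n in ['top','side','wrist']:
    p=cap(n);save(p,n+'0.png',s=1.4);C=cloud(p)
    print(n,p['fovy'],p['k1'],p['c2w'][:3,3].round())
    for t in ['ring','handwheel','vise','dust_cap','grease','spanner','pen','plug','old_valve']:
        for d in models.look_for(p,t)[:4]:
            u,v=np.round(d['position']).astype(int);print(t,round(d['p'],2),u,v,C[min(v,419),min(u,559)].round())
    for d in models.pinpoint(p,'seat')[:2]:print('seat',d['p'],d['position'],onz(p,[d['position']],72).round(1))
    for d in models.pinpoint(p,'handwheel')[:4]:print('hw',d['p'],d['position'],onz(p,[d['position']],20).round(1))
    for d in models.pinpoint(p,'ring')[:4]:print('ring',d['p'],d['position'],onz(p,[d['position']],0).round(1))
E
python3 a.py
```

```text
{'time': 0.0, 'joint_positions': array([-1.48398987e+00,  3.42715661e-01,  1.52504610e+00, -2.43600962e-05,
        1.27539330e+00, -1.46012150e-01]), 'dq': array([ 0.00083893,  0.00070744,  0.00157245,  0.00166898,  0.0014981 ,
       -0.00020289]), 'tau': array([ 4.20894594e-04, -4.31240952e+01, -2.44216257e+01,  7.18799606e-02,
        5.60735771e-02, -1.18567600e-04]), 'tool_pos': array([ 121.09982589, -510.41000557,  226.03848288]), 'tcp_rot': array([-3.14004348e+00, -2.04274579e-04,  2.32825557e-01]), 'contact_force': array([ 0.55328341, -0.02133368, -0.56170568]), 'moment': array([ 0.00194806, -0.01832042, -0.0628638 ]), 'finger_force': 0.0, 'grip_width': 92.03809921467615}
top 50.83351331222953 0.046806068163972536 [ 429.   -5. 1014.]
ring 0.72 414 238 [ 491. -272.   -1.]
handwheel 0.72 360 282 [ 394. -142.   37.]
handwheel 0.66 299 195 [586. -12.  43.]
handwheel 0.54 338 239 [488. -97.  41.]
vise 0.93 219 193 [588. 161.  70.]
dust_cap 0.52 355 146 [ 701. -142.   20.]
grease 0.72 307 150 [688. -31.  43.]
spanner 0.96 144 279 [402. 342.   6.]
pen 0.77 372 179 [ 628. -182.   -1
[... 502 characters left out ...]
]
handwheel 0.61 207 310 [ 395. -159.   37.]
vise 0.92 295 198 [578. 141.  50.]
dust_cap 0.87 381 298 [ 702. -150.   21.]
grease 0.72 363 255 [689. -57.  42.]
spanner 0.63 222 174 [400. 345.   6.]
pen 0.68 341 322 [ 623. -184.    6.]
plug 0.75 383 387 [ 660. -318.   15.]
plug 0.21 294 201 [575. 135.  47.]
old_valve 0.8 336 165 [705. 304.  36.]
seat 0.6 [298.7, 182.4] [[590.4 172.4  72. ]]
seat 0.16 [381.0, 297.5] [[ 683.7 -193.8   72. ]]
hw 0.8 [207.0, 313.8] [[ 392.2 -152.5   20. ]]
hw 0.73 [260.1, 288.2] [[ 487.1 -101.1   20. ]]
hw 0.69 [347.7, 322.8] [[ 631.3 -197.6   20. ]]
ring 0.96 [264.0, 383.6] [[ 484.3 -284.1    0. ]]
wrist 62.678912724916316 -0.07882679616133163 [ 193. -493.  384.]
```

View pics/top0.png

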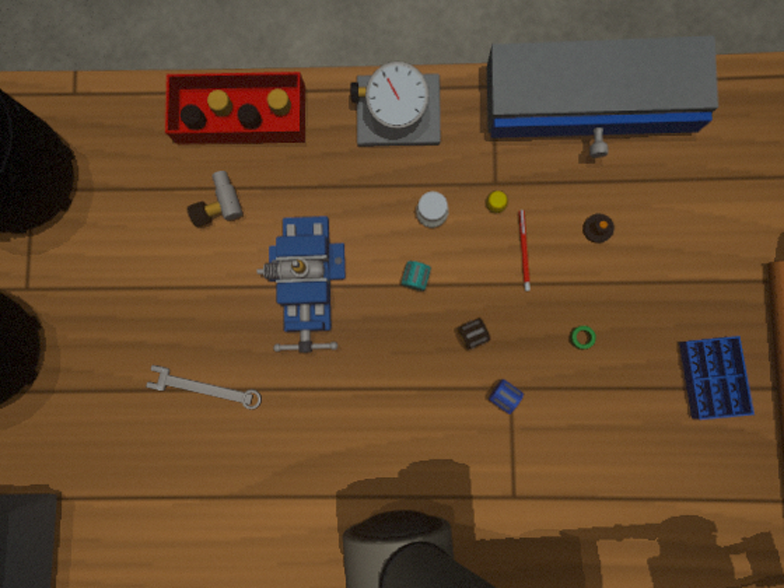

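View pics/side0.png

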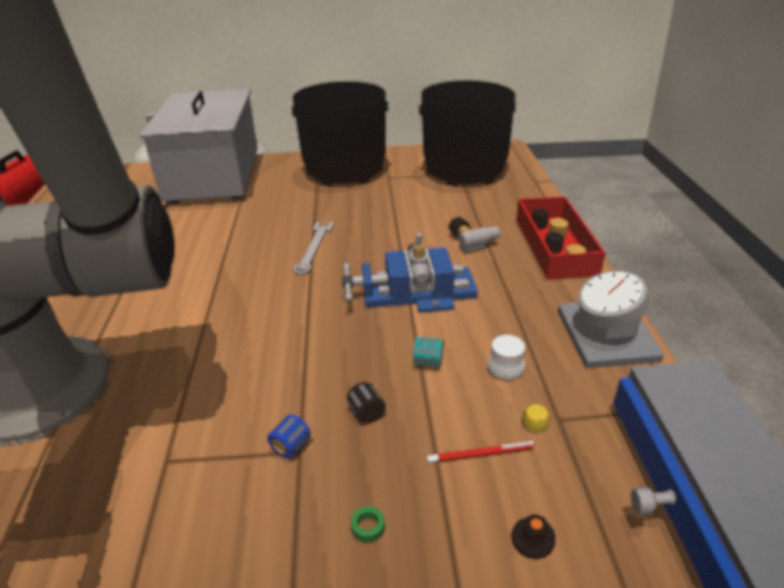

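The top view shows the black drum at (473,333) and its look-alikes: blue at (506,396) and turquoise at (416,275). The green ring is at (584,338) and the vise spindle at (299,267). There is only one green ring. By the description I choose the black drum, and a close crop will check it.

```bash
cat > b.py <<'E'
from h import *
for n in ['top','side']:
    p=cap(n);C=cloud(p);h=cv2.cvtColor(p['frame'],cv2.COLOR_RGB2HSV)
    m=(h[...,0]>45)&(h[...,0]<80)&(h[...,1]>120)&(h[...,2]>50)&(np.hypot(C[...,0]-488,C[...,1]+272)<40)
    v,u=np.nonzero(m);(cx,cy),ax,an=cv2.fitEllipse(cv2.convexHull(np.c_[u,v].astype(np.float32)))
    print(n,'ring',len(u),cx,cy,ax,'z16',onz(p,[[cx,cy]],16).round(1),'z8',onz(p,[[cx,cy]],8).round(1))
    d=(np.hypot(C[...,0]-488,C[...,1]+102)<40)&(C[...,2]>10)
    pts=C[d];t=pts[pts[:,2]>34];print('hw',t.mean(0).round(1),len(t),cv2.minAreaRect(t[:,:2].astype(np.float32)),cv2.minAreaRect(pts[:,:2].astype(np.float32)))
    s=C[(np.hypot(C[...,0]-590,C[...,1]-170)<30)&(C[...,2]>80)&(C[...,2]<120)]
    print('sp',len(s),s.mean(0).round(1) if len(s) else '',s.max(0).round(1),s.min(0).round(1))
    b=C[(np.hypot(C[...,0]-590,C[...,1]-165)<110)&(C[...,2]>50)&(C[...,2]<66)&(h[...,0]>100)&(h[...,0]<125)&(h[...,1]>120)]
    print('jaws',cv2.minAreaRect(b[:,:2].astype(np.float32)))
    if n=='side': save(p,'hw0.png',(170,230,340,400),4)
    else: save(p,'hw1.png',(290,200,440,310),5)
E
python3 b.py
```

```text
top ring 134 416.37310791015625 240.41452026367188 (15.675662994384766, 16.992965698242188) z16 [[ 484.8 -271.9   16. ]] z8 [[ 485.2 -274.1    8. ]]
hw [489.3 -97.5  38.3] 214 ((489.7938232421875, -97.99688720703125), (32.25856018066406, 39.48085021972656), 22.885318756103516) ((490.0534362792969, -98.29767608642578), (40.48794937133789, 40.50425720214844), 23.62398338317871)
sp 72 [592.  171.6  95.2] [602.3 182.  114.2] [584.5 163.4  82.5]
jaws ((572.9526977539062, 172.5899200439453), (149.48516845703125, 79.11283111572266), 1.2091779708862305)
side ring 254 262.478271484375 374.0730285644531 (21.70975112915039, 23.686843872070312) z16 [[ 483.2 -277.4   16. ]] z8 [[ 483.  -272.3    8. ]]
hw [ 489.1 -101.9   38.7] 276 ((489.032958984375, -99.48568725585938), (31.77094078063965, 42.57374572753906), 23.243803024291992) ((488.97991943359375, -99.56835174560547), (40.17987060546875, 42.43706130981445), 22.50593376159668)
sp 82 [590.7 168.1  92.7] [600.3 178.4 112.3] [581.3 162.   80.2]
jaws ((589.6298828125, 167.24717712402344), (104.02715301513672, 77.19964599609375), 2.7257702350616455)
```

View pics/hw0.png

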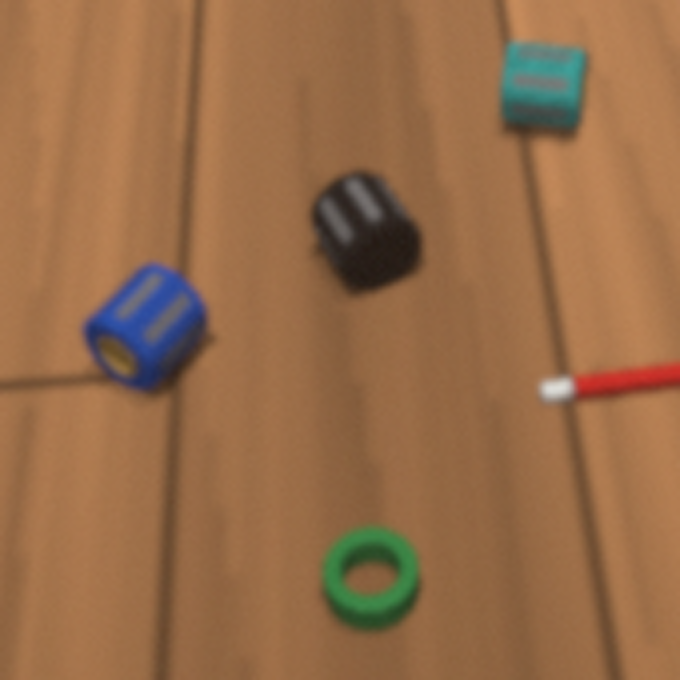

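The crop shows the black drum at (365,230) between the turquoise and blue look-alikes. Its visible end, facing -y and slightly +x, is closed, so the socket should be on the far end (-x,+y). I'll check that later with the wrist camera. Next I move to the ring.

Call:
step_arm --series "-1 1 -0.37 0.19 0 0 0;-1 1 -0.37 0.19 0 0 0;-1 1 -0.37 0.19 0 0 0"

```text
time: 2.35
tool_pos: [194.7, -460.9, 210.8]
tcp_rot: [-3.139, -0.001, 0.236]
contact_force: [0.2, -0.1, -0.5]
grip_width: 91.7
finger_force: 0.0
```

Call:
step_arm --series "-1 1 -0.37 0.19 0 0 0;-1 1 -0.37 0.19 0 0 0;-1 1 -0.37 0.19 0 0 0"

```text
time: 2.65
tool_pos: [265.2, -414.2, 195.8]
tcp_rot: [-3.14, -0.001, 0.236]
contact_force: [-0.3, -0.6, -0.6]
grip_width: 91.5
finger_force: 0.0
```

Call:
step_arm --series "-1 1 -0.37 0.19 0 0 0;-1 1 -0.37 0.19 0 0 0;-1 1 -0.37 0.19 0 0 0"

```text
time: 2.95
tool_pos: [335.9, -367.6, 180.6]
tcp_rot: [-3.141, -0.0, 0.236]
contact_force: [-0.1, -0.7, 0.3]
grip_width: 91.6
finger_force: 0.0
```

Call:
step_arm --series "-1 1 -0.37 0.19 0 0 0;-1 1 -0.37 0.19 0 0 0;-1 1 -0.37 0.19 0 0 0"

```text
time: 3.25
tool_pos: [406.9, -320.9, 165.4]
tcp_rot: [-3.141, -0.0, 0.236]
contact_force: [0.0, -0.6, 0.5]
grip_width: 91.8
finger_force: 0.0
```

Call:
step_arm --series "-1 1 -0.37 0.19 0 0 0;-1 1 -0.37 0.19 0 0 0;-1 1 -0.37 0.19 0 0 0;-1 1 -0.37 0.19 0 0 0;-1 1 -0.37 0.19 0 0 0"

```text
time: 3.75
tool_pos: [475.2, -276.1, 151.1]
tcp_rot: [3.141, 0.0, 0.232]
contact_force: [0.8, -0.3, -0.2]
grip_width: 91.8
finger_force: 0.0
```

```bash
cat >> h.py <<'E'
def to(X):
    o=readout.get_obs();T=T_tool(o);d=T[:3,:3].T@(np.array(X)-T[:3,3]);print('tcp',o['tool_pos'].round(1),o['tcp_rot'].round(4),'q',o['joint_positions'].round(2),'t',round(o['time'],2),'delta mm',d.round(1),'shares',(d/80).round(3))
def ell(p,m,z):
    v,u=np.nonzero(m);(cx,cy),ax,an=cv2.fitEllipse(cv2.convexHull(np.c_[u,v].astype(np.float32)));print(len(u),cx,cy,ax,onz(p,[[cx,cy]],z).round(1));return onz(p,[[cx,cy]],z)[0]
def green(p):
    h=cv2.cvtColor(p['frame'],cv2.COLOR_RGB2HSV);m=((h[...,0]>45)&(h[...,0]<80)&(h[...,1]>120)&(h[...,2]>40)).astype(np.uint8)
    n,l,s,_=cv2.connectedComponentsWithStats(m);return l==1+np.argmax(s[1:,4])
E
cat > c.py <<'E'
from h import *
p=cap('wrist');save(p,'w1.png',s=1.2);C=cloud(p);m=green(p);c=ell(p,m,8)
t=C[m&(C[...,2]>13)&(C[...,2]<19)];print(len(t),t.mean(0),cv2.minEnclosingCircle(t[:,:2].astype(np.float32)),C[m].max(0),C[m].min(0))
to([c[0],c[1],3])
E
python3 c.py
```

```text
1019 272.8255615234375 192.88096618652344 (42.365447998046875, 43.56089401245117) [[ 483.7 -272.6    8. ]]
869 [ 484.51192466 -272.35046138   15.62683199] ((483.9822998046875, -272.4831237792969), 18.631813049316406) [ 547.39116928 -253.85376452  308.76816706] [ 465.95282683 -290.84785103    0.9326766 ]
tcp [ 475.2 -276.1  151.1] [3.1408e+00 1.0000e-04 2.3110e-01] q [-0.67  0.46  1.57 -0.    1.12  0.67] t 3.8 delta mm [  9.   -1.6 148.1] shares [ 0.113 -0.02   1.852]
```

View pics/w1.png

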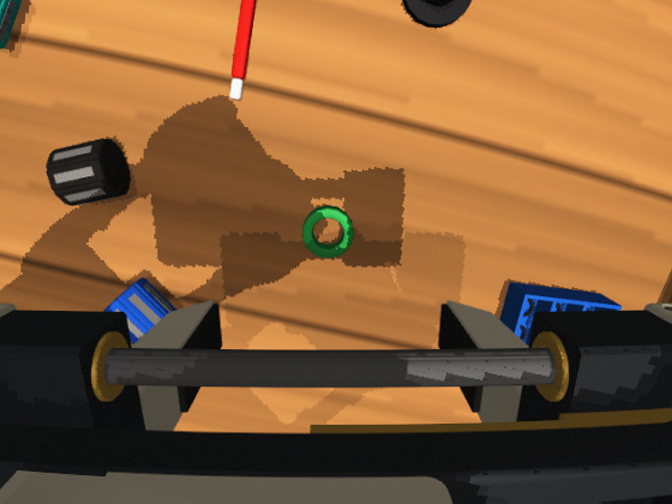

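The wrist picture shows the ring at (328,231), centred between the fingers in y, and the pen tip at (236,88), which is well clear. I descend and grip.

Call:
step_arm --series "-1 0.11 -0.02 0.9 0 0 0;-1 0.11 -0.02 0.9 0 0 0;-1 0.11 -0.02 0.9 0 0 0"

```text
time: 4.1
tool_pos: [482.0, -270.7, 76.1]
tcp_rot: [-3.137, 0.004, 0.232]
contact_force: [0.2, -0.5, -0.5]
grip_width: 91.9
finger_force: 0.0
```

Call:
step_arm --series "-1 0 0 0.5 0 0 0;-1 0 0 0.8 0 0 0;-1 0 0 0.93 0 0 0;-1 0 0 0.93 0 0 0;-1 0 0 0.93 0 0 0"

```text
time: 4.6
tool_pos: [485.2, -272.0, 6.0]
tcp_rot: [3.139, -0.002, 0.232]
contact_force: [1.2, -0.3, 0.6]
grip_width: 91.8
finger_force: 0.0
```

Call:
step_arm --series "0.1 0 0 0 0 0 0;0.1 0 0 0 0 0 0;0.1 0 0 0 0 0 0;1 0 0 0 0 0 0;1 0 0 0 0 0 0;1 0 0 0 0 0 0;1 0 0 0 0 0 0;1 0 0 0 0 0 0;1 0 0 0 0 0 0;1 0 0 0 0 0 0;1 0 0 0 0 0 0"

```text
time: 5.7
tool_pos: [484.4, -271.0, 4.3]
tcp_rot: [-3.142, 0.0, 0.233]
contact_force: [-0.6, -1.0, -0.5]
grip_width: 36.5
finger_force: 30.0
```

Call:
step_arm --series "1 0 0 -0.5 0 0 0;1 0 0 -1 0 0 0;1 0 0 -1 0 0 0"

```text
time: 6.0
tool_pos: [487.1, -273.0, 89.5]
tcp_rot: [3.134, -0.006, 0.233]
contact_force: [0.5, 0.5, 0.2]
grip_width: 36.2
finger_force: 30.0
```

Call:
step_arm --series "1 0 0 -0.5 0 0 0;1 0.5 -1 -1 0 0 0;1 0.5 -1 -1 0 0 0;1 0.5 -1 -1 0 0 0"

```text
time: 6.4
tool_pos: [506.5, -180.2, 166.5]
tcp_rot: [3.14, -0.004, 0.237]
contact_force: [0.4, -0.3, -0.4]
grip_width: 36.4
finger_force: 30.0
```

Call:
step_arm --series "1 0.5 -1 0 0 0 0;1 0.5 -1 0 0 0 0;1 0.5 -1 0 0 0 0"

```text
time: 6.7
tool_pos: [525.4, -93.2, 163.4]
tcp_rot: [-3.14, 0.001, 0.237]
contact_force: [-0.5, -0.5, -0.3]
grip_width: 36.0
finger_force: 30.0
```

Call:
step_arm --series "1 0.5 -1 0 0 0 0;1 0.5 -1 0 0 0 0;1 0.5 -1 0 0 0 0"

```text
time: 7.0
tool_pos: [546.1, -6.8, 163.4]
tcp_rot: [-3.14, 0.001, 0.237]
contact_force: [0.3, -0.9, -1.3]
grip_width: 35.9
finger_force: 30.0
```

Call:
step_arm --series "1 0.5 -1 0 0 0 0;1 0.5 -1 0 0 0 0;1 0.5 -1 0 0 0 0"

```text
time: 7.3
tool_pos: [566.7, 79.8, 163.4]
tcp_rot: [-3.141, 0.0, 0.236]
contact_force: [0.6, -0.9, -0.8]
grip_width: 35.9
finger_force: 30.0
```

Call:
step_arm --series "1 0.2 -0.5 0 0 0 0;1 0.2 -0.5 0 0 0 0;1 0.2 -0.5 0 0 0 0;1 0.2 -0.5 0 0 0 0;1 0.2 -0.5 0 0 0 0"

```text
time: 7.8
tool_pos: [572.6, 118.3, 164.1]
tcp_rot: [3.141, 0.0, 0.231]
contact_force: [0.3, 0.3, -0.7]
grip_width: 35.8
finger_force: 30.0
```

```bash
cat > d.py <<'E'
from h import *
p=cap('wrist');save(p,'w2.png',s=1.2);C=cloud(p);to([591,171,165])
for d in models.pinpoint(p,'seat')[:2]:print('seat',d['p'],d['position'],onz(p,[d['position']],72).round(1))
near=(np.hypot(C[...,0]-591,C[...,1]-171)<35)
for a,b in [(107,118),(97,107),(85,92),(74,85),(70,74)]:
    s=C[near&(C[...,2]>a)&(C[...,2]<b)]
    if len(s)>3: print(a,b,len(s),s.mean(0).round(1),cv2.minAreaRect(s[:,:2].astype(np.float32)))
o=readout.get_obs()
m=green(p);g=C[m];q=(g-o['tool_pos'])@R.from_euler('xyz',o['tcp_rot']).as_matrix();print('ring in tool',len(q),q.min(0).round(1),q.max(0).round(1),np.median(q,0).round(1))
E
python3 d.py
```

```text
tcp [572.6 118.5 164.2] [3.1413e+00 2.0000e-04 2.3120e-01] q [ 0.07  0.5   1.45 -0.    1.19  1.41] t 7.85 delta mm [ 29.9 -46.9  -0.8] shares [ 0.374 -0.586 -0.01 ]
seat 0.56 [209.5, 178.6] [[591.7 172.   72. ]]
107 118 172 [592.4 173.  111.3] ((591.996337890625, 173.33384704589844), (8.078545570373535, 7.456919193267822), 1.3384449481964111)
97 107 59 [594.4 171.8 102.2] ((593.9671630859375, 171.7676544189453), (9.685209274291992, 4.911971092224121), 48.51599884033203)
85 92 347 [594.6 171.6  90.2] ((592.4403686523438, 172.97613525390625), (19.199779510498047, 18.24956512451172), 58.23435592651367)
74 85 91 [598.2 168.8  79.8] ((596.58935546875, 169.25234985351562), (19.12087631225586, 7.242021083831787), 47.45768737792969)
70 74 509 [595.8 170.7  71.7] ((592.73681640625, 172.52999877929688), (29.352075576782227, 26.490360260009766), 50.44425964355469)
ring in tool 2537 [ -11.4  -17.9 -157.6] [74.1 18.4  4. ] [ 10.8   0.2 -10.7]
```

View pics/w2.png

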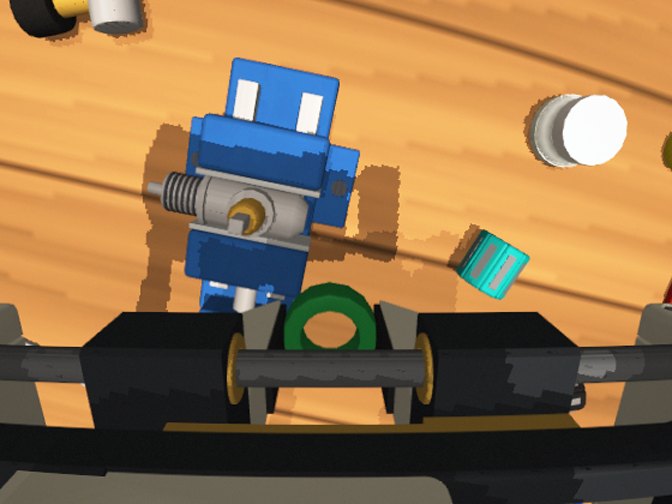

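The wrist picture shows the ring held at (330,318) and the spindle, gland and shoulder near (245,212), all clear. Next I measure the ring centre in the tool frame.

```bash
cat > e.py <<'E'
from h import *
from scipy.optimize import least_squares
p=cap('wrist');C=cloud(p);o=readout.get_obs();Rm=R.from_euler('xyz',o['tcp_rot']).as_matrix()
q=((C-o['tool_pos'])@Rm)
m=green(p);q=q[m&(np.abs(q[...,2]+5)<14)&(np.abs(q[...,0])<40)]
t=q[(q[:,2]<-10)&(q[:,2]>-14)];print(len(t),np.median(t,0),t.min(0),t.max(0))
# annulus fit: known radii 11.5/19
f=lambda c:(lambda r:np.r_[np.maximum(r-19,0),np.maximum(11.5-r,0)])(np.hypot(t[:,0]-c[0],t[:,1]-c[1]))
s=least_squares(f,[0,0]);print(s.x,s.cost)
# pixel-edge fit: contour visible outer front edge & side
h=cv2.convexHull(t[:,:2].astype(np.float32))[:,0];h=h[h[:,0]>0]
g=least_squares(lambda c:np.hypot(h[:,0]-c[0],h[:,1]-c[1])-19,[0,0],loss='soft_l1');print('outer',g.x)
side=q[(q[:,2]>-9)];g=least_squares(lambda c:np.hypot(side[:,0]-c[0],side[:,1]-c[1])-19,[0,0],loss='soft_l1');print('side',g.x,len(side),'zmax',np.percentile(side[:,2],99))
X=[592.3,173,0];c=s.x
to(np.array(X)-Rm@np.r_[c,0]+[0,0,150])
E
python3 e.py
```

```text
1605 [  9.05219312   0.26294508 -11.33125104] [ -4.94791189 -18.11584116 -13.16253259] [ 18.33970155  18.18570971 -10.00367815]
[-0.06383692  0.06116975] 0.10541718549876661
outer [-0.89214539 -0.09472689]
side [-0.76626336 -0.01851218] 776 zmax 2.749054012686333
tcp [572.7 119.  164.3] [ 3.1414 -0.      0.2317] q [ 0.07  0.5   1.45 -0.    1.19  1.41] t 7.95 delta mm [ 31.6 -48.1  14.3] shares [ 0.395 -0.601  0.179]
```

Call:
step_arm --series "1 0.4 -0.6 0.2 0 0 0;1 0.4 -0.6 0.2 0 0 0;1 0.4 -0.6 0.2 0 0 0;1 0.4 -0.6 0.2 0 0 0"

```text
time: 8.35
tool_pos: [592.4, 173.4, 148.2]
tcp_rot: [3.141, 0.001, 0.233]
contact_force: [1.0, 0.5, 0.3]
grip_width: 35.9
finger_force: 30.0
```

Call:
step_arm --series "1 0 0 0.2 0 0 0;1 0 0 0.4 0 0 0;1 0 0 0.5 0 0 0;1 0 0 0.5 0 0 0;1 0 0 0.5 0 0 0;1 0 0 0.5 0 0 0"

```text
time: 8.95
tool_pos: [593.2, 173.8, 109.3]
tcp_rot: [3.141, -0.002, 0.233]
contact_force: [-1.0, 0.0, 0.9]
grip_width: 36.0
finger_force: 30.0
```

```bash
cat > f.py <<'E'
from h import *
p=cap('wrist');save(p,'w3.png',(190,180,370,315),4.4);C=cloud(p);o=readout.get_obs();to([592.3,173,76])
q=(C-o['tool_pos'])@R.from_euler('xyz',o['tcp_rot']).as_matrix()
n=(np.hypot(q[...,0],q[...,1])<10)
for a,b in [(113.5,108),(108,96),(96,88)]:
    s=q[n&(C[...,2]<a)&(C[...,2]>b)]
    if len(s)>3: print(a,b,len(s),cv2.minAreaRect(s[:,:2].astype(np.float32)))
p=cap('top');C=cloud(p);g=C[green(p)&(np.hypot(C[...,0]-592,C[...,1]-173)<40)];print('top green',len(g),g.mean(0) if len(g) else '')
E
python3 f.py
```

```text
tcp [593.2 173.9 109.2] [ 3.1413e+00 -1.6000e-03  2.3270e-01] q [ 0.16  0.62  1.41 -0.    1.11  1.5 ] t 9.0 delta mm [-1.1  0.7 33.2] shares [-0.014  0.009  0.415]
113.5 108 256 ((-1.056398868560791, 0.07490253448486328), (8.21855354309082, 8.03538703918457), 10.928664207458496)
108 96 110 ((1.0413923263549805, -1.2145752906799316), (10.173089981079102, 4.889270782470703), 60.57159423828125)
96 88 92 ((-4.810222625732422, -0.11501693725585938), (6.070108890533447, 16.201335906982422), 1.1450275182724)Traceback (most recent call last):
  File "f.py", line 8, in <module>
    p=cap('top');C=cloud(p);g=C[green(p)&(np.hypot(C[...,0]-592,C[...,1]-173)<40)];print('top green',len(g),g.mean(0) if len(g) else '')
                                ~~~~~^^^
  File "h.py", line 36, in green
    n,l,s,_=cv2.connectedComponentsWithStats(m);return l==1+np.argmax(s[1:,4])
                                                            ~~~~~~~~~^^^^^^^^^
    return _wrapfunc(a, 'argmax', axis=axis, out=out, **kwds)
    return bound(*args, **kwds)
ValueError: attempt to get argmax of an empty sequence
```

View pics/w3.png

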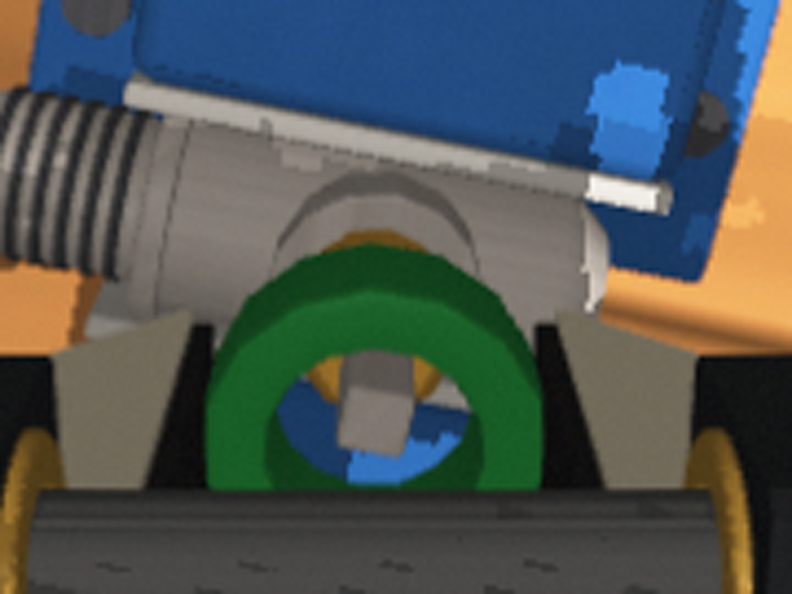

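The crop shows the ring, centred near (375,430), around the spindle at (375,430), with the gland visible below it. It is aligned within about 0.5 mm, so I lower it slowly.

Call:
step_arm --series "1 -0.005 0 0.06 0 0 0;1 -0.005 0 0.12 0 0 0;1 -0.005 0 0.16 0 0 0;1 -0.005 0 0.2 0 0 0;1 -0.005 0 0.24 0 0 0;1 -0.005 0 0.25 0 0 0;1 -0.005 0 0.25 0 0 0"

```text
time: 9.75
tool_pos: [592.2, 173.9, 88.1]
tcp_rot: [3.142, 0.0, 0.233]
contact_force: [0.2, -0.1, -0.2]
grip_width: 36.2
finger_force: 30.0
```

Call:
step_arm --series "1 0 0 0.03 0 0 0;1 0 0 0.06 0 0 0;1 0 0 0.09 0 0 0;1 0 0 0.11 0 0 0;1 0 0 0.13 0 0 0;1 0 0 0.13 0 0 0;1 0 0 0.13 0 0 0;1 0 0 0.13 0 0 0"

```text
time: 10.55
tool_pos: [592.4, 173.9, 78.0]
tcp_rot: [3.141, -0.0, 0.233]
contact_force: [-0.5, 0.4, -0.2]
grip_width: 35.7
finger_force: 30.0
```

Call:
step_arm --series "1 0 0 0.006 0 0 0;1 0 0 0.012 0 0 0;1 0 0 0.012 0 0 0;1 0 0 0.012 0 0 0"

```text
time: 10.95
tool_pos: [592.3, 173.9, 76.9]
tcp_rot: [3.142, 0.0, 0.233]
contact_force: [0.5, 0.6, -0.8]
grip_width: 35.6
finger_force: 30.0
```

Call:
step_arm --series "1 0 0 0.006 0 0 0;1 0 0 0.01 0 0 0;1 0 0 0.01 0 0 0;1 0 0 0.01 0 0 0"

```text
time: 11.35
tool_pos: [592.3, 173.9, 76.3]
tcp_rot: [3.141, -0.0, 0.233]
contact_force: [-0.7, -0.4, 1.9]
grip_width: 35.9
finger_force: 30.0
```

Call:
step_arm --series "1 0 0 0.006 0 0 0;1 0 0 0.006 0 0 0;1 0 0 0.006 0 0 0"

```text
time: 11.65
tool_pos: [592.3, 173.9, 76.2]
tcp_rot: [3.141, -0.0, 0.233]
contact_force: [-2.3, -1.6, 4.6]
grip_width: 35.9
finger_force: 30.0
```

It touched at the expected height with 4.6 N, so I release, retreat and check.

Call:
step_arm --series "-0.3 0 0 0 0 0 0;-0.3 0 0 0 0 0 0;-0.3 0 0 0 0 0 0;-0.3 0 0 0 0 0 0;-0.3 0 0 0 0 0 0;-0.3 0 0 0 0 0 0;-0.3 0 0 0 0 0 0"

```text
time: 12.35
tool_pos: [592.3, 173.9, 75.6]
tcp_rot: [3.142, 0.0, 0.233]
contact_force: [0.1, 0.4, 0.1]
grip_width: 59.4
finger_force: 0.0
```

Call:
step_arm --series "-0.3 0 0 -0.3 0 0 0;-0.3 0 0 -0.7 0 0 0;-0.3 0 0 -1 0 0 0;-0.3 0 0 -1 0 0 0;-0.3 0 0 -1 0 0 0"

```text
time: 12.85
tool_pos: [592.2, 173.9, 155.7]
tcp_rot: [3.141, -0.001, 0.233]
contact_force: [-0.6, 0.3, 0.3]
grip_width: 59.4
finger_force: 0.0
```

```bash
cat > g.py <<'E'
from h import *
p=cap('wrist');save(p,'w4.png',s=1.2);C=cloud(p);m=green(p)
g=C[m&(C[...,2]>60)&(C[...,2]<120)];t=g[(g[:,2]>85)&(g[:,2]<91)];print(np.median(t,0),cv2.minEnclosingCircle(t[:,:2].astype(np.float32)),np.percentile(g[:,2],[1,99]))
A=np.c_[t[:,:2]-t[:,:2].mean(0),np.ones(len(t))];print('tilt',np.linalg.lstsq(A,t[:,2],rcond=None)[0])
s=C[(np.hypot(C[...,0]-592,C[...,1]-173)<9)&(C[...,2]>107)&(C[...,2]<118)];print('spindle',cv2.minAreaRect(s[:,:2].astype(np.float32)))
to([489,-100,150])
E
python3 g.py
```

```text
[593.97121121 174.92885572  87.5891907 ] ((592.1033935546875, 174.08192443847656), 18.6286563873291) [75.48031355 89.1555682 ]
tilt [-6.47767599e-03 -4.84242458e-04  8.75657379e+01]
spindle ((592.098388671875, 173.54721069335938), (8.258456230163574, 7.9835638999938965), 0.36323970556259155)
tcp [591.7 173.8 154.7] [3.1416e+00 1.5000e-03 2.3280e-01] q [ 0.16  0.57  1.36 -0.    1.21  1.5 ] t 12.9 delta mm [-163.1  242.7    5. ] shares [-2.039  3.034  0.062]
```

The ring lies level on the shoulder, with its top at 87.6 mm and its centre at (592.1,174.1) against the spindle's (592.1,173.5). Next I go to the handwheel and turn the tool's x axis along the drum toward the presumed socket end.

Call:
step_arm --series "-1 -0.68 1 0 0 0 0;-1 -0.68 1 0 0 0 0;-1 -0.68 1 0 0 0 0"

```text
time: 13.2
tool_pos: [555.1, 79.4, 153.9]
tcp_rot: [3.141, 0.005, 0.229]
contact_force: [-0.1, -0.2, 0.0]
grip_width: 79.2
finger_force: 0.0
```

Call:
step_arm --series "-1 -0.68 1 0 0 0 0;-1 -0.68 1 0 0 0 0;-1 -0.68 1 0 0 0 0"

```text
time: 13.5
tool_pos: [521.2, -10.5, 154.4]
tcp_rot: [-3.142, 0.004, 0.228]
contact_force: [0.0, 0.7, -0.2]
grip_width: 91.8
finger_force: 0.0
```

Call:
step_arm --series "-1 -0.68 1 0 0 0 0;-1 -0.68 1 0 0 0 0;-1 -0.68 1 0 0 0 0"

```text
time: 13.8
tool_pos: [487.3, -100.6, 154.6]
tcp_rot: [-3.141, 0.002, 0.228]
contact_force: [-0.2, 0.3, -0.5]
grip_width: 92.0
finger_force: 0.0
```

Call:
step_arm --series "-1 0 0 0 0 0 -0.277;-1 0 0 0 0 0 -0.277;-1 0 0 0 0 0 -0.277;-1 0 0 0 0 0 -0.277;-1 0 0 0 0 0 -0.277;-1 0 0 0 0 0 -0.277;-1 0 0 0 0 0 -0.277;-1 0 0 0 0 0 -0.277;-1 0 0 0 0 0 -0.277;-1 0 0 0 0 0 -0.277;-1 0 0 0 0 0 -0.277;-1 0 0 0 0 0 -0.277;-1 0 0 0 0 0 -0.277;-1 0 0 0 0 0 -0.277;-1 0 0 0 0 0 -0.277"

```text
time: 15.3
tool_pos: [488.9, -96.8, 155.3]
tcp_rot: [-3.141, -0.0, 1.972]
contact_force: [-0.1, 0.4, -0.3]
grip_width: 92.1
finger_force: 0.0
```

```bash
cat > i.py <<'E'
from h import *
p=cap('wrist');save(p,'w5.png',s=1.2);C=cloud(p)
q=C[(np.hypot(C[...,0]-489,C[...,1]+99)<34)&(C[...,2]>3)&(C[...,2]<46)]
a=cv2.minAreaRect(q[:,:2].astype(np.float32));t=q[q[:,2]>37.5];b=cv2.minAreaRect(t[:,:2].astype(np.float32))
print(a,b,len(t),np.percentile(q[:,2],[1,50,99]))
for d in models.pinpoint(p,'handwheel')[:3]:print(d['p'],d['position'],onz(p,[d['position']],20))
to([*a[0],4])
E
python3 i.py
python3 - <<'E'
import numpy as np
D=[(.3427,1.525,525,226.4),(.46,1.57,549.6,151.1),(.5,1.45,584.7,164.2),(.62,1.41,618,109.2),(.57,1.36,616.7,154.7)]
A=[];b=[]
for q2,q3,r,z in D:
    s=q2+q3
    A+=[[1,0,np.sin(q2),np.sin(s),np.cos(s)],[0,1,np.cos(q2),np.cos(s),-np.sin(s)]];b+=[r,z]
print(np.linalg.lstsq(np.array(A),np.array(b),rcond=None))
E
```

```text
((489.8416748046875, -98.4578857421875), (40.92410659790039, 40.24945068359375), 22.525041580200195) ((490.15106201171875, -98.43437194824219), (23.40188980102539, 39.41310119628906), 23.574254989624023) 1136 [ 7.65218815 37.11447796 41.22841322]
0.96 [419.6, 154.2] [[585.86637569  -7.21272921  20.        ]]
0.92 [149.7, 210.2] [[ 388.75250197 -144.60596209   20.        ]]
tcp [488.9 -97.  155.5] [-3.1414e+00 -1.0000e-04  1.9723e+00] q [-0.35  0.37  1.7   0.    1.07 -0.75] t 15.4 delta mm [ -1.7   0.3 151.5] shares [-0.021  0.004  1.894]
(array([ 20.73998571, -89.19250738, 503.93351197, 367.36999499,
        54.82862258]), array([7.79216743]), np.int32(5), array([3.86894852, 3.16075171, 0.15262795, 0.09822736, 0.08911843]))
```

View pics/w5.png

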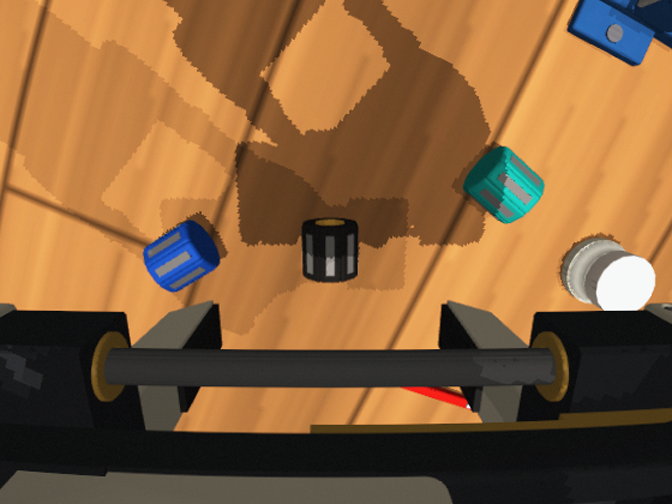

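The picture shows the black drum at (330,250) with its brass socket at the upper end, (330,222). So tool +x points out of the socket, and the fingers straddle the upright flats. I descend and grip.

Call:
step_arm --series "-0.5 -0.02 0 0.5 0 0 0;-0.5 -0.02 0 0.95 0 0 0;-0.5 -0.02 0 0.95 0 0 0;-0.5 -0.02 0 0.95 0 0 0"

```text
time: 15.8
tool_pos: [489.6, -98.8, 80.0]
tcp_rot: [-3.141, -0.0, 1.973]
contact_force: [0.5, 0.3, 0.8]
grip_width: 69.7
finger_force: 0.0
```

Call:
step_arm --series "-0.5 0 0 0.5 0 0 0;-0.5 0 0 0.8 0 0 0;-0.5 0 0 0.94 0 0 0;-0.5 0 0 0.94 0 0 0;-0.5 0 0 0.94 0 0 0"

```text
time: 16.3
tool_pos: [490.7, -99.2, 6.0]
tcp_rot: [3.14, 0.002, 1.973]
contact_force: [0.3, 0.3, -0.1]
grip_width: 68.8
finger_force: 0.0
```

Call:
step_arm --series "0 0 0 0 0 0 0;0 0 0 0 0 0 0;0 0 0 0 0 0 0;1 0 0 0 0 0 0;1 0 0 0 0 0 0;1 0 0 0 0 0 0;1 0 0 0 0 0 0;1 0 0 0 0 0 0;1 0 0 0 0 0 0;1 0 0 0 0 0 0"

```text
time: 17.3
tool_pos: [489.6, -98.8, 4.8]
tcp_rot: [3.141, 0.0, 1.973]
contact_force: [-0.5, 0.9, 6.5]
grip_width: 40.0
finger_force: 30.0
```

Gripped at 40 mm. I lift, then pitch about the closing axis in stages.

Call:
step_arm --series "1 0 0 -0.4 0 0 0;1 0 0 -0.8 0 0 0;1 0 0 -1 0 0 0;1 0 0 -1 0 0 0"

```text
time: 17.7
tool_pos: [490.7, -99.2, 86.2]
tcp_rot: [3.139, 0.003, 1.973]
contact_force: [0.1, -1.0, -1.5]
grip_width: 39.6
finger_force: 30.0
```

Call:
step_arm --series "1 0.3 0 -0.4 0 0 0;1 0.6 0 -0.8 0 0 0;1 1 0 -1 0 0 0;1 1 0 -1 0 0 0"

```text
time: 18.1
tool_pos: [457.2, -22.8, 165.1]
tcp_rot: [3.141, -0.0, 1.976]
contact_force: [-0.1, -0.2, -1.1]
grip_width: 39.8
finger_force: 30.0
```

Call:
step_arm --series "1 0 0 -0.4 0 0 0;1 0 0 -0.8 0 0 0;1 0 0 -1 0 0 0;1 0 0 -1 0 0 0"

```text
time: 18.5
tool_pos: [459.1, -25.7, 244.9]
tcp_rot: [3.14, 0.002, 1.973]
contact_force: [-0.1, 0.3, -1.6]
grip_width: 39.7
finger_force: 30.0
```

Call:
step_arm --series "1 0 0 0 0 0.02 0;1 0 0 0 0 0.04 0;1 0 0 0 0 0.06 0;1 0 0 0 0 0.08 0;1 0 0 0 0 0.08 0;1 0 0 0 0 0.08 0"

```text
time: 19.1
tool_pos: [457.8, -25.6, 242.3]
tcp_rot: [-3.138, -0.503, 1.97]
contact_force: [0.3, 0.0, -1.6]
grip_width: 40.0
finger_force: 30.0
```

```bash
python3 -c "
from h import *
to([450,0,280]);print(T_tool(readout.get_obs()).round(2))"
```

```text
tcp [457.8 -25.6 242.3] [-3.138  -0.503   1.9698] q [-0.45  0.4   1.51  0.32  1.63 -0.9 ] t 19.1 delta mm [ 41.5   2.7 -20.2] shares [ 0.519  0.034 -0.253]
[[-3.4000e-01  9.2000e-01 -1.9000e-01  4.5775e+02]
 [ 8.1000e-01  3.9000e-01  4.4000e-01 -2.5620e+01]
 [ 4.8000e-01 -0.0000e+00 -8.8000e-01  2.4230e+02]
 [ 0.0000e+00  0.0000e+00  0.0000e+00  1.0000e+00]]
```

```bash
python3 -c "
from h import *
T=T_tool(readout.get_obs())[:3,:3]
F=np.column_stack([[0,0,1],[0,0,0],[.2,.98,0]]);F[:,2]/=np.linalg.norm(F[:,2]);F[:,1]=np.cross(F[:,2],F[:,0])
v=R.from_matrix(T.T@F).as_rotvec();print(v,v/2/np.pi)"
```

```text
[-0.54467088  1.03503767  0.31832427] [-0.08668706  0.16473136  0.05066288]
```

Call:
step_arm --series "1 0.2 0.1 0.1 -0.02 0.04 0.012;1 0.4 0.2 0.2 -0.043 0.082 0.025;1 0.6 0.3 0.3 -0.043 0.082 0.025;1 0.8 0.4 0.4 -0.043 0.082 0.025;1 0.8 0.4 0.4 -0.043 0.082 0.025;1 0.8 0.4 0.4 -0.043 0.082 0.025"

```text
time: 19.7
tool_pos: [459.2, 53.3, 246.9]
tcp_rot: [2.979, -1.024, 1.817]
contact_force: [-0.2, -0.5, -0.5]
grip_width: 40.1
finger_force: 30.0
```

```bash
cat > j.py <<'E'
from h import *
to([450,60,270]);T=T_tool(readout.get_obs())[:3,:3]
F=np.column_stack([[0,0,1],[0,0,0],[.2,.98,0]]);F[:,2]/=np.linalg.norm(F[:,2]);F[:,1]=np.cross(F[:,2],F[:,0])
v=R.from_matrix(T.T@F).as_rotvec();print(v/2/np.pi,'socket z comp',T[2,0])
E
python3 j.py
```

```text
tcp [459.2  53.3 246.9] [ 2.9792 -1.0243  1.8173] q [-0.58  0.49  1.71  0.77  1.68 -0.95] t 19.7 delta mm [24.2 -6.5 -5.7] shares [ 0.303 -0.081 -0.071]
[-0.04429088  0.08324278  0.02621874] socket z comp 0.8543292044243764
```

Call:
step_arm --series "1 0.1 -0.02 -0.02 -0.011 0.021 0.006;1 0.2 -0.04 -0.04 -0.022 0.042 0.013;1 0.3 -0.08 -0.07 -0.033 0.063 0.02;1 0.3 -0.08 -0.07 -0.044 0.083 0.026;1 0.3 -0.08 -0.07 -0.044 0.083 0.026;1 0.3 -0.08 -0.07 -0.044 0.083 0.026;1 0.3 -0.08 -0.07 -0.044 0.083 0.026;1 0.3 -0.08 -0.07 -0.044 0.083 0.026"

```text
time: 20.5
tool_pos: [450.8, 59.9, 270.6]
tcp_rot: [1.806, -1.567, 2.708]
contact_force: [-0.7, -0.4, -2.0]
grip_width: 39.7
finger_force: 30.0
```

```bash
python3 j.py
python3 - <<'E'
from h import *
p=cap('top');save(p,'t2.png',(140,120,360,285),3.5)
p=cap('side')
C=cloud(p);h=cv2.cvtColor(p['frame'],cv2.COLOR_RGB2HSV);m=(h[...,0]>45)&(h[...,0]<85)&(h[...,1]>90)&(np.hypot(C[...,0]-592,C[...,1]-173)<35);print('ring',C[m].mean(0) if m.sum() else None,m.sum())
p=cap('wrist');C=cloud(p);o=readout.get_obs()
q=(C-o['tool_pos'])@R.from_euler('xyz',o['tcp_rot']).as_matrix()
d=q[(np.abs(q[...,1])<17)&(np.abs(q[...,2]+19)<26)&(q[...,0]>10)&(q[...,0]<30)];t=d
print(len(t),np.median(t,0));A=np.c_[t[:,1:],np.ones(len(t))];w=np.abs(t[:,0]-np.median(t[:,0]))<2;print(np.linalg.lstsq(A[w],t[w,0],rcond=None)[0])
E
```

```text
tcp [450.8  59.9 270.6] [ 1.8057 -1.5666  2.7076] q [-0.74  0.66  1.97  1.09  1.83 -1.12] t 20.5 delta mm [-0.6 -0.8 -0.1] shares [-0.008 -0.01  -0.001]
[-0.00036401  0.00015505  0.00065108] socket z comp 0.9999911578528284
ring [589.80551347 161.90586768  84.23498879] 97
3900 [ 18.10921178   0.05273856 -28.46846961]
[3.10791182e-03 2.13636106e-02 1.92414715e+01]
```

View pics/t2.png

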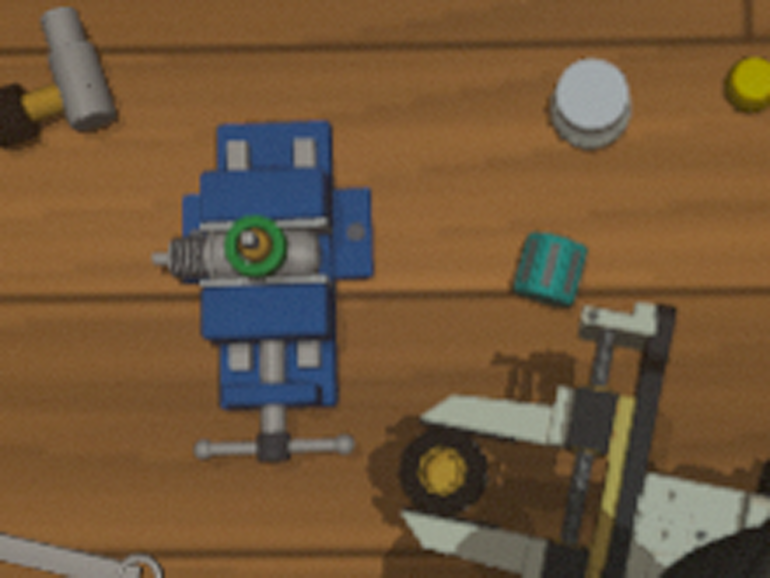

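The picture shows the brass socket facing straight up at (442,470), with the drum held and its end face tilted about 0.02 rad. The ring is on the shoulder at (255,245). I let the arm settle, then hand in.

Call:
step_arm --series "1 0 0 0 0 0 0;1 0 0 0 0 0 0;1 0 0 0 0 0 0;1 0 0 0 0 0 0;1 0 0 0 0 0 0"

```text
time: 21.15
tool_pos: [450.5, 59.7, 270.1]
tcp_rot: [0.033, -1.568, -1.805]
contact_force: [0.3, -0.4, -1.2]
grip_width: 39.5
finger_force: 30.0
```

```bash
python3 -c "
from h import *
print(order.close_job())"
```

```text
the job is handed in; nothing more can be done
None
```

I've handed the job in: the green ring sits level on the valve's shoulder and is let go, and the black handwheel is held steady, socket up, about 27 cm above the bench; the hand-in returned no verdict.

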